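# Stow a gear in the parts chest and slide its hatch shut

## Task

Stand the cleaned bevel gear gently upright on the floor of the grey parts chest through its open top hatch and let go of it. Then slide the hatch door along its runners until it is fully home against the rubber buffer of the strike frame, and leave it shut: push it home gently, without ramming the buffer, and leave the other things on the bench where they are.

Things in the scene. Friction and masses are not known exactly. Their poses are not given: they have to be found in the camera images.
- chest: Low grey steel chest fixed to the bench, 220 x 420 x 100 mm (own x, y, z), origin at the centre of its underside; walls 8 mm. Flat top at z = 100 mm with one hatch opening; the rest is fixed plate. Aluminium runners, 10 mm wide, 116 mm high, along both long edges (chest x = +-105 mm). The door slides between them: open towards chest +y, shut towards chest -y.
- hatch_floor (a point): Point on the chest's inner floor (12 mm above the bench) under the middle of the hatch opening. The opening spans chest x -100 to 100 mm, chest y -140 to 30 mm (this point: chest x 0, y -55 mm); the part not covered by the door, from y = -140 mm to the door's leading edge, is free. Axes as the chest's.
- strike_mark (a point): Drawing's place of the rubber buffer's face, chest x 0, y -158 mm, z 106 mm, at the -y end of the chest's top. The dark strike frame (124 mm high, steel) with its 120 mm wide buffer facing the door was clamped by hand: the real face lies anywhere within 10 mm of this mark along chest y, differs at each start and is not measured. Feel for it.
- door (a joint): Slide of the hatch door (aluminium plate, 190 mm wide, 200 mm long in y, top 109 mm above the bench, about 0.6 kg), m along chest +y. At 0 its leading edge is at the strike mark; it really meets the buffer at a reading from -0.010 to 0.010. Starts 0.12 to 0.165 open. Sliding friction 5 N plus 4 N per m/s; it stays where left. In the last 6 mm the plunger adds 1.2 to 2.4 N.
- door_grip (a point): Centre of the door's upright black grip, a plain bar across the door's middle: 90 mm long along chest x, 12 mm thick along chest y, from the door's top to 144 mm above the bench (this point 126.5 mm). At door reading q it lies at chest x 0, y -58 mm + q. The top is clear and flat for 80 mm on both sides of it in y. Axes as the chest's.
- plunger (a joint): Round steel plunger, 8 mm across, beside the buffer in the strike frame (chest x = 80 mm): travel pressed in, m. 0 is free, standing 6 mm proud of the buffer; it reads 0.006 when the door just touches the buffer.
- buffer (a joint): Compression of the rubber buffer, m: 0 untouched; stiffness 8 N per mm. More than 2.5 mm (20 N) counts as ramming.
- gear_center (a point): The steel bevel gear, 0.25 to 0.45 kg, standing on the bench with its shaft up; the point is on its axis half-way up, 30 mm above its underside. Toothed flange 60 mm across in the lowest 20 mm, above it a plain round shaft 24 mm across up to 60 mm. z is the shaft's axis.
- bearing: Bystander: flat steel bearing ring, 62 mm across, 18 mm high, hole 30 mm; origin at the centre of its underside. Gear, ring and socket stand in any of three places on the bench beside the chest, at least 100 mm apart.
- socket: Bystander: plain steel deep socket standing up, a cylinder 28 mm across and 65 mm high; origin at the centre of its underside.
Not all that is in view belongs to the job. Of the things shaped like the part that bears gear_center, the bare steel one is meant.

How it is judged:
By the outcome, as a careful person would: the job done as asked, in the order asked, and still so for the second after the job is handed in, with the robot touching nothing.
It also fails if it takes over 61 s, if anything falls off the work surface, if the arm or the gripper's body presses on something with over 40 N, if the wrist force passes 120 N, or if a joint passes its speed limit or range.

## Robot

A 6-joint arm with a two-finger parallel gripper is mounted at the origin on the work surface. World frame = base frame: x ahead of the robot, y to its left, z up, the work surface at z = 0. Lengths are in m, angles in degrees, forces in N, time in s.
With the tool pointing down it reaches from about 0.3 to 0.875 m from the base axis. Payload 4.2 kg.
Tool frame: the origin (TCP) lies at the very end of the fingers, on their centre line; the grasp point (between the pads) lies 19 mm behind it (grasp_offset is the distance from the TCP to the grasp point, in m); z points along the fingers, y is the direction in which the jaws open and shut (so a half turn about z gives the same grasp; the last joint's range is limited). The gripper opens to 85 mm and grips with 20 to 120 N. Pads are 22 mm wide; open, the fingers measure 114 mm over their backs; the gripper's body (76 mm by 85 mm) begins 54 mm behind the grasp point. The pads swing forward as they close: fully open they stand 13 mm farther back than shut.
Start: joints at [66.75, 18.312, 89.639, -0, 72.044, -1.146], TCP at [0.216, 0.533, 0.231] pointing down, gripper open.
Joint ranges: [-177.97, 177.97], [-48.28, 115.42], [12.27, 149.76], [-77.06, 257.06], [2.81, 150.46], [-146.56, 146.56]. Speed limits (degrees/s): [147.25, 147.25, 180, 180, 180, 180].

## Interface

Orientations are given as [roll, pitch, yaw] about the fixed x, y, z axes, in that order (R = Rz(yaw) Ry(pitch) Rx(roll)).
In Python, from plant import observe, get_image, camera_params, close_job, grasp_offset gives the robot as it stands.
- The arm moves only by the tool apply_moves, never from a script. Its argument "increments" is a list that holds one entry, the list of rows, each a list of 7 numbers: the turn, a rotation vector about the tool's x, y, z in rad, then the shift along the tool's x, y, z in m, then the finger opening in m, from 0 to 0.0854. In form: [[[ax, ay, az, dx, dy, dz, grip], ...]]. A call has 1 to 12 rows; each row shifts and turns the commanded pose from where the row before left it, along the tool's axes as they then stand; what a row does not reach is not made up. A row lasts 1/8 s, in which the tool goes at most 62.5 mm and 10.7 degrees, less where a joint would pass 70% of its speed; a pose out of reach is approached as far as the arm can. A call with a gripper value outside its range is refused whole. The fingers move at their own pace and stop on an object; "squeeze" is the grip in N (left out, the last holds). Time passes only in rows, so rows that do not move let the fingers close. It gives the time, the measured TCP pose, the force and the opening at its end, in the units of the state.
- observe(): the state, without advancing time (a new reading comes with each control period).
- get_image(name): name is "scene" or "top" or "wrist"; returns the picture (420x560x3 uint8, red, green, blue); there is no depth.
- camera_params(name): a dict with "fx", "fy", "cx", "cy" (pixels), "k1" (the pictures are not rectified: a ray, as slopes to the right and down, at radius r is drawn at 1 + k1 r^2 times it, then the intrinsics apply), "extrinsics" (4x4, takes a point from camera to world coordinates). Camera axes: x right, y up, looking along -z (the intrinsics and any distortion apply to the point x, -y, -z); pixel columns grow to the right and rows downward; lengths in m; the calibration is good to about 2 mm. A picture is of the moment at which its call begins: read the wrist's pose just before it. camera_params takes no time and is no camera call; for the wrist camera it gives the pose at the moment of the call.
- close_job(): hands the job in, once; it reports no verdict.
The state is a dict: "time": time; "joints": joint angles; "joint_velocities": joint speeds; "effort": joint torques, N m; "eef_pos": TCP position; "ee_rot": TCP orientation; "wrist_force": force on the tool from outside, world axes, zero at the start; "wrist_torque": the same for the moment, N m; "opening": finger opening in m.
Only numpy, scipy, OpenCV 4.12 (cv2) and the standard library are available. Lean on these libraries where they do the work, as an engineer would, in place of code of your own. Each camera call takes 0.05 s, during which the arm holds its last target.

## Working session

There is one attempt and no reset: what is moved stays moved. The work goes in short steps, Python scripts to look and compute and a tool call to move; the robot and the scene stay as the last step left them, time stands still between calls to the robot, and variables do not carry over. Pictures are saved under pics/ and viewed, and the job is handed in when it is done.

Besides the shell and the picture viewer there is one more tool, called after "Emit:" as name(argument=value, ...) on one line, values as JSON. apply_moves: Moves the arm, as the interface text tells. Its arguments: {"type":"object","properties":{"increments":{"type":"array"},"squeeze":{"type":"number"}},"required":["increments"]}

```bash
ls; mkdir -p pics; python3 - <<'E'
from plant import observe,get_image,camera_params,grasp_offset
import cv2,json
print(grasp_offset); s=observe(); print(s)
for n in("scene","top","wrist"):
    p=camera_params(n); print(n,{k:(v if not hasattr(v,'tolist') else v.tolist()) for k,v in p.items()})
    cv2.imwrite(f"pics/{n}0.png",get_image(n)[:,:,::-1])
E
```

```text
pics
0.0187
{'time': 0.0, 'joints': array([ 6.67508917e+01,  1.83509473e+01,  8.97070720e+01,  1.89510220e-03,
        7.20417520e+01, -1.14691285e+00]), 'joint_velocities': array([ 0.0177277 , -0.04701142, -0.01384215,  0.06542778,  0.00695952,
        0.07897084]), 'effort': array([-1.26078994e-04, -4.15537977e+01, -2.34163123e+01, -8.71153901e-06,
        8.25990981e-03, -1.01209469e-05]), 'eef_pos': array([0.21616297, 0.53231377, 0.23048468]), 'ee_rot': array([-1.79900285e+02, -3.79842282e-03,  1.57897215e+02]), 'wrist_force': array([-0.45027156, -0.23829658,  0.15334825]), 'wrist_torque': array([ 0.00771305, -0.03070249,  0.03446091]), 'opening': 0.08582901859107185}
scene {'fx': 396.0319378261941, 'fy': 396.0319378261941, 'cx': 276.66553815542716, 'cy': 209.13752877074973, 'k1': 0.03837867971243576, 'extrinsics': [[0.7768203576250969, -0.44155909132131804, 0.44897182634404625, 0.8286358916772987], [0.6297221483057741, 0.5451391017819909, -0.5534197102032822, -0.5428367409494336], [-0.00038459378194494393, 0.7126352002110309, 0.7015346915925162, 0.6145269754122609], [0.0, 0.0, 0
[... 175 characters left out ...]
990578, 0.9985298802629158, -0.04980950798977818, 0.43668177953149057], [-0.9997417119144503, -0.021736628746526196, -0.0066353921587345615, -0.1280798730682724], [-0.00770832812097968, 0.04965478016126229, 0.9987366942716766, 0.8747095013459235], [0.0, 0.0, 0.0, 1.0]]}
wrist {'fx': 361.6165576016723, 'fy': 361.6165576016723, 'cx': 278.4026050955064, 'cy': 216.6914554901407, 'k1': -0.04254351135295866, 'extrinsics': [[0.3762837884366843, -0.8768635590815972, -0.29920028294520096, 0.13846523810365008], [0.9265025113087137, 0.3554602645752983, 0.12345483727543038, 0.5643876440379038], [-0.0018992362624680851, -0.3236638674038401, 0.9461702245572972, 0.37396986861512366], [0.0, 0.0, 0.0, 1.0]]}
```

View pics/scene0.png

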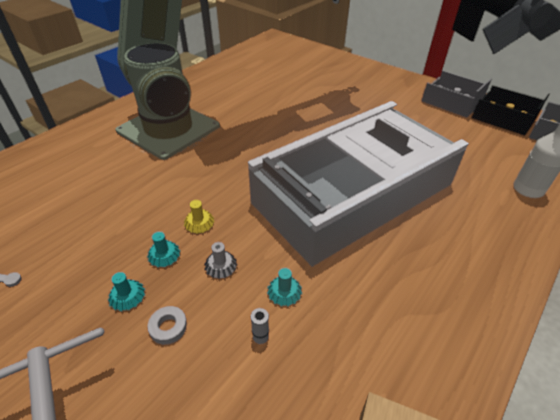

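View pics/top0.png

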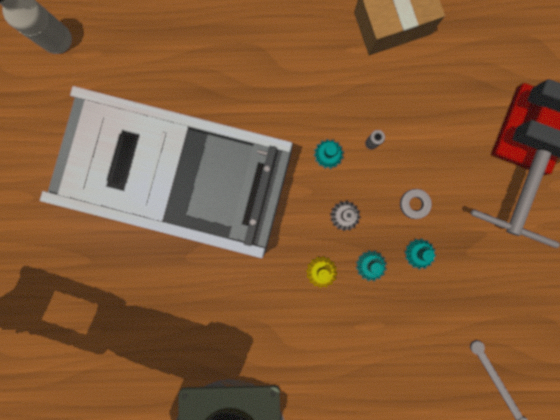

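View pics/wrist0.png

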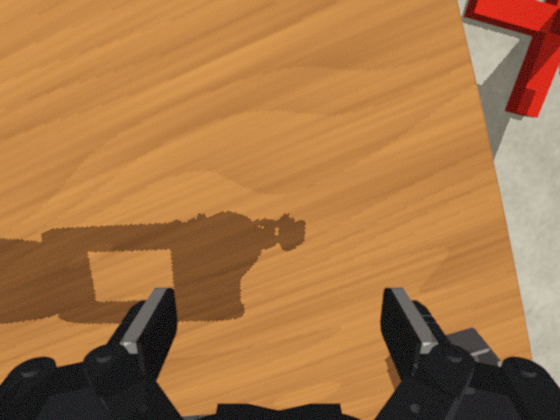

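The bare steel gear is at top (346,215) and scene (220,258). These could be taken for it: teal gears at top (329,153), (372,265) and (420,253), the yellow gear at (322,271), the bearing at (416,204) and the socket at (376,138). Next I'll take close crops and measure.

```bash
cat > h.py <<'E'
import numpy as np, cv2
from plant import camera_params
def ray(n,uv,P=None):
    p=P or camera_params(n); K=np.array([[p['fx'],0,p['cx']],[0,p['fy'],p['cy']],[0,0,1.]])
    d=cv2.undistortPoints(np.array([[uv]],float),K,np.array([p['k1'],0,0,0.]))[0,0]
    E=np.array(p['extrinsics']); v=E[:3,:3]@np.array([d[0],-d[1],-1]); return E[:3,3],v/np.linalg.norm(v)
def plane(n,uv,z,P=None):
    o,v=ray(n,uv,P); return o+v*(z-o[2])/v[2]
def tri(rs):
    A=0;b=0
    for o,v in rs:
        M=np.eye(3)-np.outer(v,v); A=A+M; b=b+M@o
    x=np.linalg.solve(A,b); return x,[np.linalg.norm((np.eye(3)-np.outer(v,v))@(x-o)) for o,v in rs]
def proj(n,X,P=None):
    p=P or camera_params(n); E=np.array(p['extrinsics']); c=E[:3,:3].T@(np.array(X)-E[:3,3])
    a=np.array([c[0],-c[1]])/-c[2]; a=a*(1+p['k1']*(a@a)); return np.array([p['fx']*a[0]+p['cx'],p['fy']*a[1]+p['cy']])
E
python3 - <<'E'
import cv2
t=cv2.imread('pics/top0.png');s=cv2.imread('pics/scene0.png')
f=lambda im,x,y,w,h,k:cv2.resize(im[y:y+h,x:x+w],None,fx=k,fy=k,interpolation=cv2.INTER_CUBIC)
cv2.imwrite('pics/ct.png',f(t,30,80,270,190,2.9))
cv2.imwrite('pics/cs.png',f(s,240,95,235,175,3.3))
a=f(t,306,175,80,80,5);b=f(s,180,218,80,80,5)
cv2.imwrite('pics/cg.png',cv2.hconcat([a,b]))
E
```

```text
(no output)
```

View pics/cg.png

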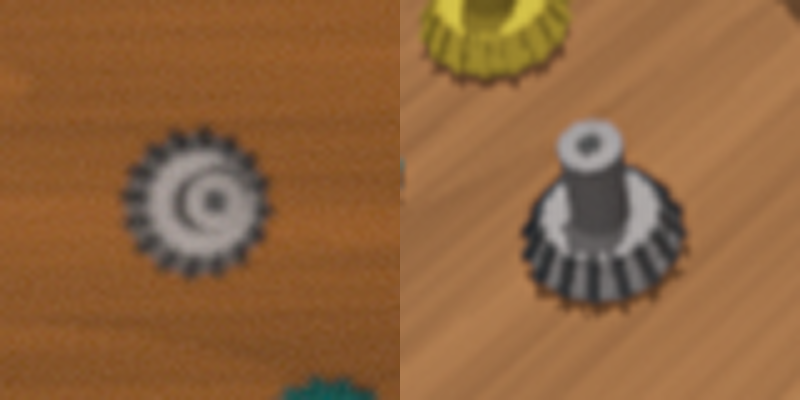

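View pics/ct.png

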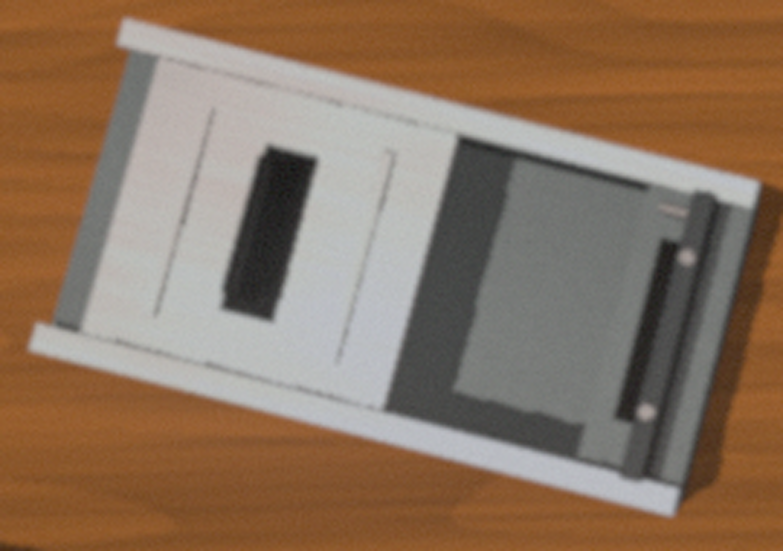

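View pics/cs.png

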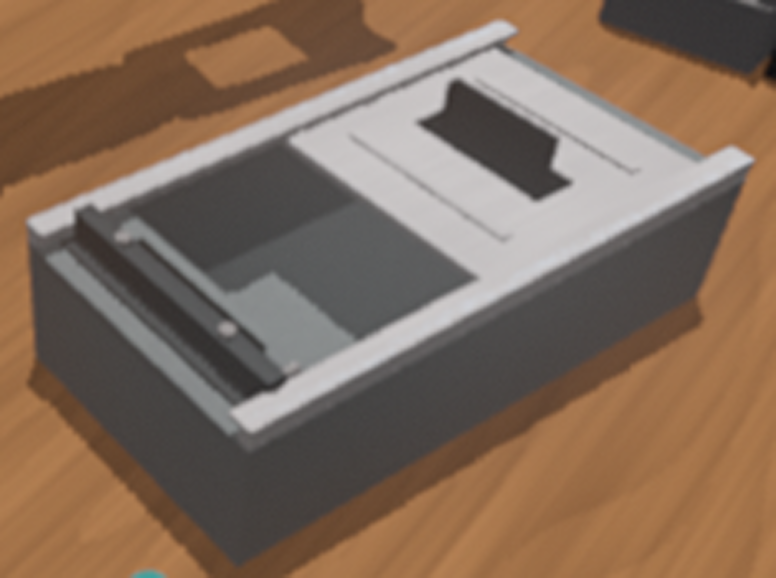

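```bash
python3 - <<'E'
from h import *
T=lambda x,y:((x+.5)/2.9-.5+30,(y+.5)/2.9-.5+80)
S=lambda x,y:((x+.5)/3.3-.5+240,(y+.5)/3.3-.5+95)
gt=((213.5)/5-.5+306,201.5/5-.5+175); gs=(190.5/5-.5+180,145.5/5-.5+218)
x,e=tri([ray('top',gt),ray('scene',gs)]); print('shaft top',x.round(4),e)
# flange circle center approx in top
print('shaft top @60',plane('top',gt,.06),plane('scene',gs,.06))
c={'A +x+y':((127,18),(507,22)),'B +x-y':((762,182),None)}
pts={}
for k,uv in {'+x+y':(127,18),'+x-y':(762,182),'-x+y':(29,350),'-x-y':(677,517)}.items():
    pts[k]=plane('top',T(*uv),.116); print(k,pts[k].round(4))
# scene: runner nearest the scene camera is +x. corners
for k,uv in {'+x+y':(754,158),'+x-y':(243,434),'-x-y':(28,225),'-x+y':(500,22)}.items():
    print('scene',k,plane('scene',S(*uv),.116).round(4))
    t={'+x+y':(127,18),'+x-y':(762,182),'-x+y':(29,350),'-x-y':(677,517)}[k]
    print('  tri',*[a.round(4) if hasattr(a,'round') else np.round(a,4) for a in tri([ray('top',T(*t)),ray('scene',S(*uv))])])
ctr=sum(pts.values())/4
yd=(pts['+x+y']+pts['-x+y']-pts['+x-y']-pts['-x-y'])/2; print(ctr,np.linalg.norm(yd[:2]),np.degrees(np.arctan2(-yd[0],yd[1])))
xd=(pts['+x+y']-pts['-x+y']+pts['+x-y']-pts['-x-y'])/2; print(np.linalg.norm(xd[:2]),np.degrees(np.arctan2(xd[1],xd[0])))
th=np.arctan2(-yd[0],yd[1]); R=np.array([[np.cos(th),-np.sin(th)],[np.sin(th),np.cos(th)]])
loc=lambda p:(R.T@(p[:2]-ctr[:2])).round(4)
print('door lead',[loc(plane('top',T(*u),.109)) for u in((458,134),(386,408))])
print('door trail',[loc(plane('top',T(*u),.109)) for u in((158,60),(80,330))])
print('grip base', [loc(plane('top',T(*u),.109)) for u in((317,156),(272,320))],'top left edge z144',[loc(plane('top',T(*u),.144)) for u in((268,148),(224,306))])
print('strike frame -y top edge',[loc(plane('top',T(*u),.124)) for u in((715,195),(645,478),(695,192),(622,474))])
print('buffer face top z?',[loc(plane('top',T(*u),.115)) for u in((665,240),(616,420))])
print('pin', [loc(plane('top',T(*u),.106)) for u in((660,208),)])
E
```

```text
shaft top [ 0.4485 -0.2467  0.0562] [np.float64(0.00045557453648206774), np.float64(0.0004555745364820505)]
shaft top @60 [ 0.44809872 -0.24651346  0.06      ] [ 0.4514261  -0.24847676  0.06      ]
+x+y [0.6973 0.2644 0.116 ]
+x-y [ 0.5834 -0.1391  0.116 ]
-x+y [0.4861 0.3255 0.116 ]
-x-y [ 0.3719 -0.0809  0.116 ]
scene +x+y [0.6999 0.2658 0.116 ]
  tri [0.6988 0.2657 0.1151] [0.0013 0.0013]
scene +x-y [ 0.5848 -0.1424  0.116 ]
  tri [ 0.5836 -0.1395  0.1129] [0.0005 0.0005]
scene -x-y [ 0.3799 -0.0818  0.116 ]
  tri [ 0.3733 -0.0788  0.1109] [0.0026 0.0026]
scene -x+y [0.4904 0.3213 0.116 ]
  tri [0.4869 0.3287 0.1113] [0.0006 0.0006]
[0.53467966 0.09246455 0.116     ] 0.42069150387330745 -15.72977276621422
0.21964782851831818 -15.76222162948987
door lead [array([ 0.0922, -0.0116]), array([-0.0899, -0.0133])]
door trail [array([0.0899, 0.1873]), array([-0.0904,  0.1878])]
grip base [array([0.0556, 0.0724]), array([-0.0538,  0.072 ])] top left edge z144 [array([0.0487, 0.0884]), array([-0.0519,  0.0883])]
strike frame -y top edge [array([ 0.0928, -0.1833]), array([-0.0905, -0.1858]), array([ 0.0915, -0.1706]), array([-0.0917, -0.1712])]
buffer face top z? [array([ 0.0584, -0.159 ]), array([-0.0604, -0.158 ])]
pin [array([ 0.0788, -0.1497])]
```

Emit:
apply_moves(increments=[[[0,0,0.1825,0,0,0,0.0854],[0,0,0.1825,0,0,0,0.0854],[0,0,0.1825,0,0,0,0.0854],[0,0,0.1825,0,0,0,0.0854],[0,0,0.1825,0,0,0,0.0854],[0,0,0.1825,0,0,0,0.0854],[0,0,0.1825,0,0,0,0.0854],[0,0,0.1825,0,0,0,0.0854]]])

```text
time: 1.15
eef_pos: [0.2163, 0.5325, 0.231]
ee_rot: [-180.0, 0.0, 73.9]
wrist_force: [0.4, -0.1, -0.2]
opening: 0.0855
```

Emit:
apply_moves(increments=[[[0,0,0,-0.049,0.031,0,0.0854],[0,0,0,-0.049,0.031,0,0.0854],[0,0,0,-0.049,0.031,0,0.0854],[0,0,0,-0.049,0.031,0,0.0854],[0,0,0,-0.049,0.031,0,0.0854],[0,0,0,-0.049,0.031,0,0.0854],[0,0,0,-0.049,0.031,0,0.0854],[0,0,0,-0.049,0.031,0,0.0854],[0,0,0,-0.049,0.031,0,0.0854],[0,0,0,-0.049,0.031,0,0.0854],[0,0,0,-0.049,0.031,0,0.0854],[0,0,0,-0.049,0.031,0.01,0.0854]]])

```text
time: 2.65
eef_pos: [0.4154, -0.1363, 0.2218]
ee_rot: [179.9, -0.0, 74.2]
wrist_force: [0.6, 0.6, 0.2]
opening: 0.0854
```

```bash
cat > snap.py <<'E'
import sys,pickle,cv2
from plant import observe,get_image,camera_params
n,o=sys.argv[1:3]
s=observe();P=camera_params(n)
im=get_image(n);cv2.imwrite(f'pics/{o}.png',im[:,:,::-1]);pickle.dump((s,P),open(f'pics/{o}.pkl','wb'))
print(s['eef_pos'],s['ee_rot'],s['wrist_force'],s['opening'])
E
python3 snap.py wrist w1
```

```text
[ 0.41538654 -0.13633234  0.22177543] [ 1.79869558e+02 -1.72928092e-02  7.42051109e+01] [0.59504096 0.56341926 0.17184389] 0.08535066255070604
```

Emit:
apply_moves(increments=[[[0,0,0,-0.04,0.03,0.01,0.0854],[0,0,0,-0.04,0.03,0.01,0.0854],[0,0,0,-0.017,0.002,0.0,0.0854],[0,0,0,0,0,0,0.0854],[0,0,0,0,0,0,0.0854]]])

```text
time: 3.32
eef_pos: [0.4476, -0.2431, 0.2016]
ee_rot: [-180.0, -0.0, 74.3]
wrist_force: [0.4, 1.0, 0.3]
opening: 0.0852
```

```bash
python3 snap.py wrist w2
```

```text
[ 0.44762008 -0.2431149   0.20156021] [-1.79986542e+02 -4.01064331e-02  7.42776717e+01] [0.41151716 0.95362736 0.29982801] 0.08524348842654392
```

View pics/w1.png

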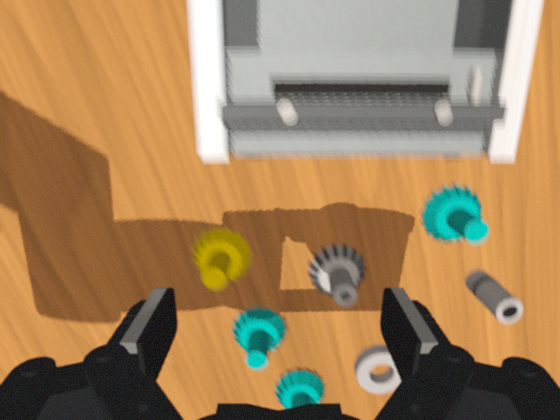

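View pics/w2.png

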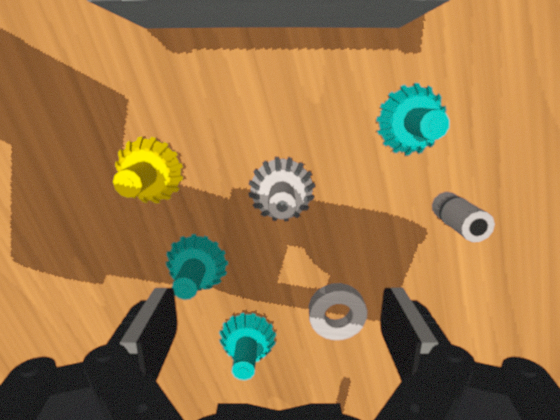

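The bare steel gear is mid-picture with its shaft top at w2 (282,205). The teal gears are at (415,118), (196,265) and (247,340), the yellow at (148,168), the ring at (337,312) and the socket at (464,216).

```bash
python3 - <<'E'
import cv2
for n,x,y in(('w1',300,225),('w2',237,145)):
    im=cv2.imread(f'pics/{n}.png')[y:y+95,x:x+95];cv2.imwrite(f'pics/{n}c.png',cv2.resize(im,None,fx=4,fy=4,interpolation=cv2.INTER_CUBIC))
cv2.imwrite('pics/wc.png',cv2.hconcat([cv2.imread('pics/w1c.png'),cv2.imread('pics/w2c.png')]))
E
```

```text
(no output)
```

View pics/wc.png

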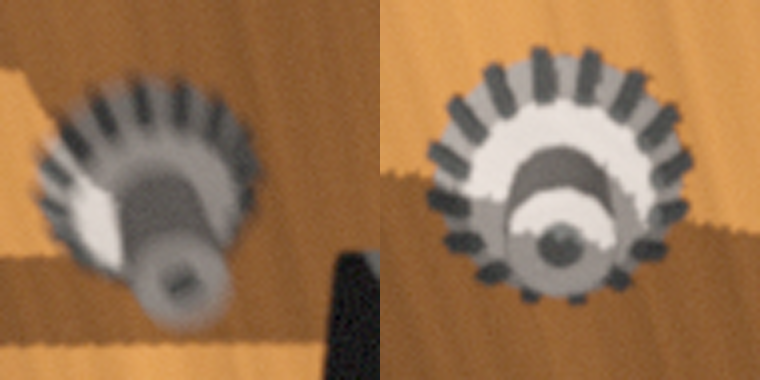

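```bash
python3 - <<'E'
from h import *;import pickle
s1,P1=pickle.load(open('pics/w1.pkl','rb'));s2,P2=pickle.load(open('pics/w2.pkl','rb'))
a=(345.1,295.1);b=(282.1,205.9)
gt=((213.5)/5-.5+306,201.5/5-.5+175); gs=(190.5/5-.5+180,145.5/5-.5+218)
r1,r2=ray('w',a,P1),ray('w',b,P2)
print(tri([r1,r2]),tri([r2,ray('top',gt),ray('scene',gs)]),tri([r2,ray('scene',gs)]))
print(plane('w',b,.06,P2),plane('w',(281.9,188.4),.012,P2))
X=np.array([.4485,-.2467,.06]); d=X-s2['eef_pos']; th=np.radians(74.28)
print('tool d',d@[np.cos(th),np.sin(th),0],d@[np.sin(th),-np.cos(th),0])
E
```

```text
(array([ 0.44938153, -0.24531509,  0.0689235 ]), [np.float64(1.1437032009086097e-05), np.float64(1.1437032009165318e-05)]) (array([ 0.44874237, -0.24751246,  0.05746036]), [np.float64(0.0012020786838711829), np.float64(0.0008698214029206563), np.float64(0.0009732458817310706)]) (array([ 0.44933603, -0.24793885,  0.05820447]), [np.float64(0.000921046031617397), np.float64(0.0009210460316173624)])
[ 0.44872943 -0.24799127  0.06      ] [ 0.44963179 -0.24562798  0.012     ]
tool d -0.0032126039592675266 0.0018183460040129221
```

Emit:
apply_moves(increments=[[[0,0,0,-0.0037,0.0025,0.03,0.0854],[0,0,0,0,0,0.04,0.0854],[0,0,0,0,0,0.04,0.0854],[0,0,0,0,0,0.035,0.0854],[0,0,0,0,0,0.02,0.0854],[0,0,0,0,0,0.0105,0.0854],[0,0,0,0,0,0,0.0854],[0,0,0,0,0,0,0.0854]]])

```text
time: 4.38
eef_pos: [0.4502, -0.2487, 0.0268]
ee_rot: [179.9, 0.0, 74.3]
wrist_force: [0.7, 0.4, 0.2]
opening: 0.0853
```

```bash
python3 snap.py wrist w3
```

```text
[ 0.4501903  -0.24873755  0.02680066] [1.79884508e+02 2.35567032e-02 7.42623951e+01] [0.65868975 0.3650439  0.18735876] 0.0853403477222125
```

View pics/w3.png

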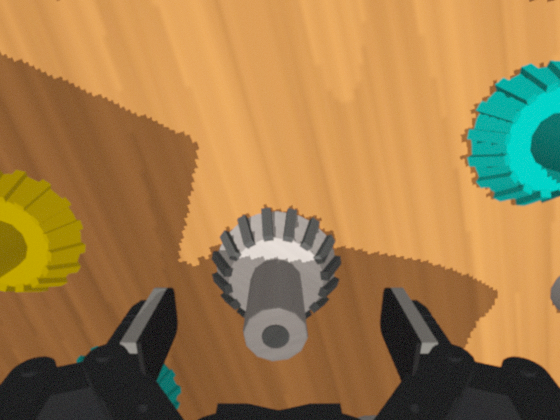

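```bash
python3 - <<'E'
from h import *;import pickle
s,P=pickle.load(open('pics/w3.pkl','rb'))
for X in (plane('w',(275,335),.06,P),):
    d=X-s['eef_pos']; th=np.radians(74.26); print(X,d@[np.cos(th),np.sin(th),0],d@[np.sin(th),-np.cos(th),0])
E
```

```text
[ 0.44854131 -0.24778559  0.06      ] 0.00046893586359969503 -0.0018453985288212904
```

Centred to 0.5 mm in x and 1.8 mm in the jaw direction. I'll close up the offset and grip.

Emit:
apply_moves(increments=[[[0,0,0,0,-0.0017,0,0.06],[0,0,0,0,0,0,0.04],[0,0,0,0,0,0,0.03],[0,0,0,0,0,0,0.02],[0,0,0,0,0,0,0.015],[0,0,0,0,0,0,0.015],[0,0,0,0,0,0,0.015],[0,0,0,0,0,0,0.015]]], squeeze=50)

```text
time: 5.42
eef_pos: [0.4481, -0.2483, 0.0261]
ee_rot: [180.0, 0.0, 74.2]
wrist_force: [0.9, -1.4, 5.1]
opening: 0.0227
```

Emit:
apply_moves(increments=[[[0,0,0,0,0,-0.01,0.015],[0,0,0,0,0,-0.04,0.015],[0,0,0,0,0,-0.05,0.015],[0,0,0,0,0,-0.05,0.015],[0,0,0,0,0,-0.02,0.015],[0,0,0,0,0,0,0.015],[0,0,0,0,0,0,0.015]]])

```text
time: 6.3
eef_pos: [0.4467, -0.2474, 0.1941]
ee_rot: [-179.8, -0.1, 74.2]
wrist_force: [-0.6, 0.0, -4.0]
opening: 0.0227
```

```bash
python3 snap.py wrist w4; python3 snap.py top t4
```

```text
[ 0.4466834 -0.2474433  0.1941147] [-1.79795475e+02 -6.08779458e-02  7.42432661e+01] [-0.59185808  0.04489615 -4.0222701 ] 0.022711706591485654
[ 0.44670952 -0.2474554   0.19393164] [-1.79774510e+02 -6.44968008e-02  7.42451690e+01] [-0.43493598  0.21727052 -3.60231472] 0.022943409343897603
```

View pics/w4.png

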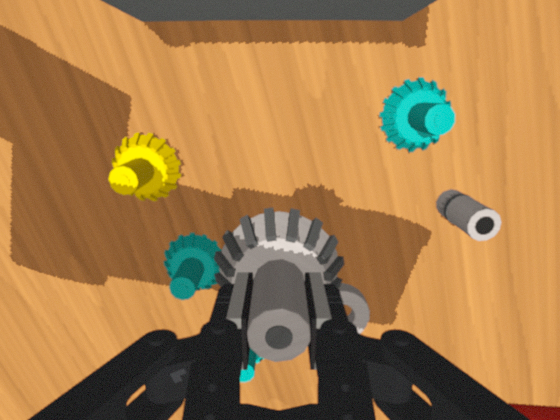

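Emit:
apply_moves(increments=[[[0,0,0,0.03,-0.0008,0,0.015],[0,0,0,0.04,-0.0012,0,0.015],[0,0,0,0.045,-0.0012,0,0.015],[0,0,0,0.045,-0.0012,0,0.015],[0,0,0,0.045,-0.0012,0,0.015],[0,0,0,0.04,-0.0012,0,0.015],[0,0,0,0.03,-0.0008,0,0.015],[0,0,0,0,0,0,0.015],[0,0,0,0,0,0,0.015]]])

```text
time: 7.52
eef_pos: [0.5146, 0.0183, 0.1948]
ee_rot: [-179.9, 0.1, 74.3]
wrist_force: [-0.2, -0.8, -2.9]
opening: 0.0226
```

```bash
python3 snap.py wrist w5; python3 snap.py top t5
```

```text
[0.51459278 0.0182519  0.19483048] [-1.79885902e+02  6.13485148e-02  7.42625575e+01] [-0.23686017 -0.78683444 -2.93516658] 0.022594493345162264
[0.51465227 0.01795451 0.19505857] [-1.79910179e+02  4.75250446e-02  7.42203331e+01] [-0.3503781  -0.05175196 -3.74596084] 0.022881867270801683
```

View pics/w5.png

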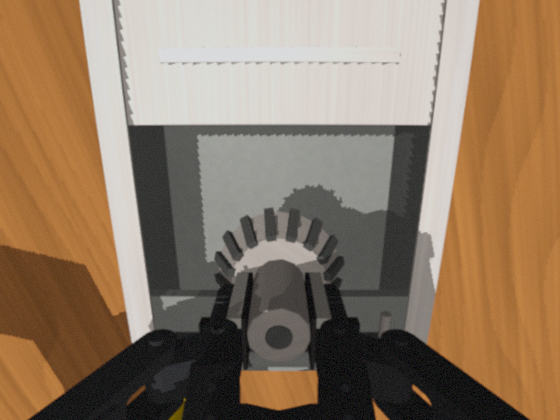

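View pics/t5.png

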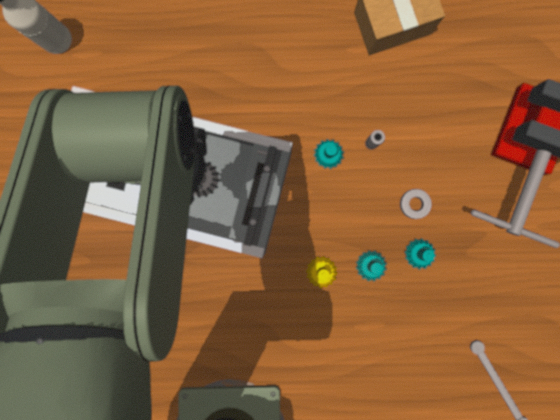

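```bash
python3 - <<'E'
from h import *;import pickle
s,P=pickle.load(open('pics/w5.pkl','rb'))
T=lambda x,y:((x+.5)/2.9-.5+30,(y+.5)/2.9-.5+80)
C=np.array([.5347,.0925]);th=np.radians(-15.75);R=np.array([[np.cos(th),-np.sin(th)],[np.sin(th),np.cos(th)]])
L=lambda X:(R.T@(X[:2]-C)).round(4)
for w,t in(((393,135),(510,158)),((198,135),(455,395))):
    X,e=tri([ray('w',w,P),ray('top',T(*t))]);print('floor patch',X.round(4),np.round(e,4),L(X))
for w in ((130,125),(432,126)):print('door lead',L(plane('w',w,.109,P)))
for w,t in(((130,125),(386,408)),((432,126),(458,134))):
    X,e=tri([ray('w',w,P),ray('top',T(*t))]);print('door lead tri',X.round(4),np.round(e,4),L(X))
print('runner inner',L(plane('w',(118,125),.116,P)),L(plane('w',(445,125),.116,P)))
print('tcp local',L(s['eef_pos']))
E
```

```text
floor patch [0.6223 0.0399 0.0231] [0.0004 0.0004] [ 0.0986 -0.0269]
floor patch [0.4549 0.085  0.0035] [0.0013 0.0013] [-0.0748 -0.0289]
door lead [-0.0924 -0.0115]
door lead [ 0.0956 -0.012 ]
door lead tri [0.4438 0.1052 0.1095] [0.0015 0.0015] [-0.091  -0.0124]
door lead tri [0.6204 0.0556 0.1137] [0.0013 0.0013] [ 0.0925 -0.0123]
runner inner [-0.0969 -0.0109] [ 0.1006 -0.0108]
tcp local [ 0.0008 -0.0769]
```

Emit:
apply_moves(increments=[[[0,0,0,0,0,0.02,0.015],[0,0,0,0,0,0.03,0.015],[0,0,0,0,0,0.03,0.015],[0,0,0,0,0,0.03,0.015],[0,0,0,0,0,0.02,0.015],[0,0,0,0,0,0.012,0.015],[0,0,0,0,0,0.006,0.015],[0,0,0,0,0,0.003,0.015],[0,0,0,0,0,0.0,0.015],[0,0,0,0,0,0.0,0.015]]])

```text
time: 8.88
eef_pos: [0.5156, 0.0186, 0.0454]
ee_rot: [179.9, -0.0, 74.2]
wrist_force: [-0.4, -0.0, -3.9]
opening: 0.0229
```

Emit:
apply_moves(increments=[[[0,0,0,0,0,0.002,0.015],[0,0,0,0,0,0.0015,0.015],[0,0,0,0,0,0.001,0.015],[0,0,0,0,0,0.001,0.015],[0,0,0,0,0,0.0005,0.015],[0,0,0,0,0,0,0.015]]])

```text
time: 9.62
eef_pos: [0.5152, 0.0186, 0.0388]
ee_rot: [-180.0, -0.0, 74.2]
wrist_force: [0.0, -0.1, -3.6]
opening: 0.0225
```

Emit:
apply_moves(increments=[[[0,0,0,0,0,0.0005,0.015],[0,0,0,0,0,0,0.015]]])

```text
time: 9.88
eef_pos: [0.5152, 0.0186, 0.0383]
ee_rot: [-180.0, -0.0, 74.2]
wrist_force: [0.3, 0.2, -3.8]
opening: 0.0231
```

Emit:
apply_moves(increments=[[[0,0,0,0,0,0.0005,0.015],[0,0,0,0,0,0,0.015]]])

```text
time: 10.12
eef_pos: [0.5153, 0.0186, 0.0381]
ee_rot: [180.0, -0.0, 74.2]
wrist_force: [-0.9, -0.0, 0.6]
opening: 0.0227
```

Emit:
apply_moves(increments=[[[0,0,0,0,0,0.0005,0.015],[0,0,0,0,0,0,0.015]]])

```text
time: 10.38
eef_pos: [0.5153, 0.0186, 0.0381]
ee_rot: [180.0, -0.0, 74.2]
wrist_force: [-1.8, -0.1, 5.3]
opening: 0.0227
```

Emit:
apply_moves(increments=[[[0,0,0,0,0,-0.0005,0.024],[0,0,0,0,0,0,0.03],[0,0,0,0,0,0,0.04],[0,0,0,0,0,0,0.05],[0,0,0,0,0,0,0.06],[0,0,0,0,0,0,0.06],[0,0,0,0,0,0,0.06]]])

```text
time: 11.25
eef_pos: [0.5152, 0.0186, 0.0378]
ee_rot: [180.0, -0.0, 74.2]
wrist_force: [-0.3, -0.6, 1.1]
opening: 0.0601
```

```bash
python3 snap.py wrist w6
```

```text
[0.51519001 0.01860299 0.03779981] [ 1.79999196e+02 -3.88470184e-03  7.42464299e+01] [-0.31631537 -0.62713872  1.05413226] 0.06006885531234584
```

View pics/w6.png

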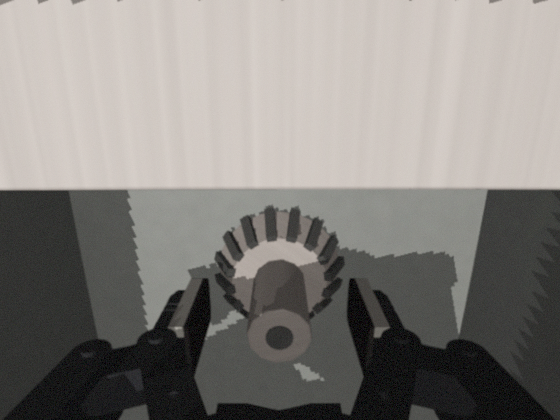

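Emit:
apply_moves(increments=[[[0,0,0,0,0,-0.01,0.06],[0,0,0,0,0,-0.04,0.06],[0,0,0,0,0,-0.055,0.06],[0,0,0,0,0,-0.055,0.06],[0,0,0,0.04,0,0,0.0],[0,0,0,0.04,0,0,0.0],[0,0,0,0.04,0,0,0.0],[0,0,0,0,0,0,0.0],[0,0,0,0,0,0,0.0]]])

```text
time: 12.42
eef_pos: [0.5474, 0.1337, 0.1981]
ee_rot: [-180.0, 0.0, 74.3]
wrist_force: [0.0, -0.6, 0.3]
opening: -0.0001
```

```bash
python3 snap.py wrist w7;python3 snap.py scene s7
```

```text
[0.5473886  0.13366247 0.19805772] [-1.79995901e+02  3.27430291e-02  7.42672732e+01] [ 0.02573089 -0.56644514  0.26088795] -5.951714749855441e-05
[0.54739047 0.13328164 0.19805538] [-1.79997180e+02  2.59920316e-02  7.42195467e+01] [-1.03859361 -0.29595536  1.12712258] -0.00010681995045775858
```

View pics/w7.png

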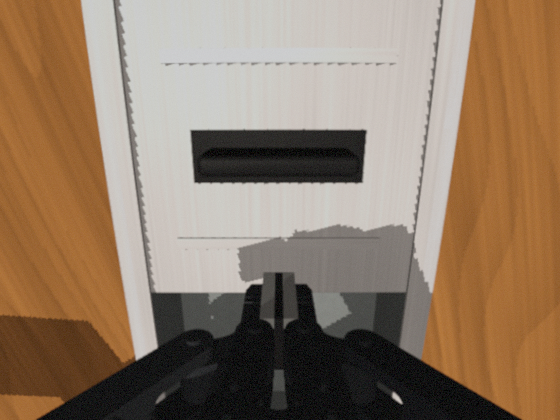

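View pics/s7.png

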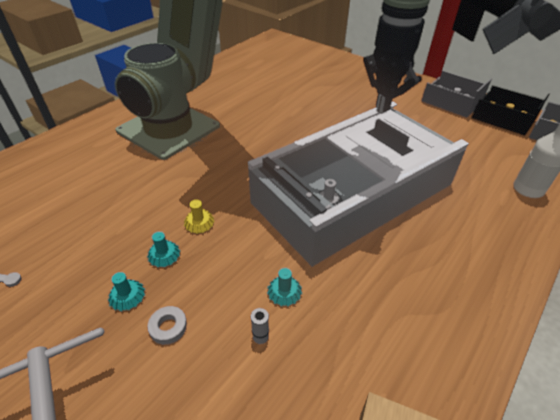

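```bash
python3 - <<'E'
from h import *;import pickle
s,P=pickle.load(open('pics/w7.pkl','rb'))
C=np.array([.5347,.0925]);th=np.radians(-15.75);R=np.array([[np.cos(th),-np.sin(th)],[np.sin(th),np.cos(th)]])
L=lambda X:(R.T@(X[:2]-C)).round(4)
for n,w,z in(('foot',(279,130),.109),('foot',(279,183),.109),('bar',(279,149),.144),('bar',(279,172),.144),('barL',(198,160),.144),('barR',(359,160),.144),('lead',(279,292),.109)):print(n,L(plane('w',w,z,P)))
print(L(s['eef_pos']))
T=lambda x,y:((x+.5)/2.9-.5+30,(y+.5)/2.9-.5+80)
# bar -y/top edges height via scene: top corners
S=lambda x,y:((x+.5)/3.3-.5+240,(y+.5)/3.3-.5+95)
for w,t in(((198,150),(459,80)),((359,150),(552,137))):
    X,e=tri([ray('w',w,P),ray('scene',S(*t))]);print(X.round(4),np.round(e,4),L(X))
E
```

```text
foot [0.0008 0.1048]
foot [0.0008 0.0706]
bar [0.0008 0.098 ]
bar [0.0008 0.0853]
barL [-0.0437  0.0921]
barR [0.0447 0.0921]
lead [ 0.0009 -0.0113]
[0.001  0.0431]
[0.5188 0.1979 0.1377] [0.0009 0.0009] [-0.0439  0.0971]
[0.6019 0.1726 0.14  ] [0.0028 0.0028] [0.043  0.0954]
```

Emit:
apply_moves(increments=[[[0,0,0,0.03,0,0,0.0],[0,0,0,0.03,0,0,0.0],[0,0,0,0.018,0,0,0.0],[0,0,0,0,0,0.03,0.0],[0,0,0,0,0,0.025,0.0],[0,0,0,0,0,0.014,0.0],[0,0,0,0,0,0.005,0.0],[0,0,0,0,0,0,0.0],[0,0,0,0,0,0,0.0]]])

```text
time: 13.65
eef_pos: [0.5696, 0.2093, 0.1248]
ee_rot: [179.9, -0.1, 74.2]
wrist_force: [1.3, -0.1, -0.9]
opening: -0.0001
```

```bash
python3 snap.py wrist w8;python3 snap.py scene s8; python3 - <<'E'
import cv2
s=cv2.imread('pics/s8.png')[70:250,240:475];w=cv2.imread('pics/w8.png')
cv2.imwrite('pics/s8c.png',cv2.resize(s,None,fx=3.3,fy=3.3))
E
```

```text
[0.56957694 0.20926059 0.12484009] [ 1.79907110e+02 -6.73427063e-02  7.42357243e+01] [ 1.34973862 -0.1474476  -0.8973338 ] -0.00014993844557872245
[0.56950038 0.2092765  0.12479112] [ 1.79913094e+02 -6.39521493e-02  7.42385231e+01] [ 0.4979876   0.10046704 -0.74043942] -0.00017352276020694545
```

View pics/w8.png

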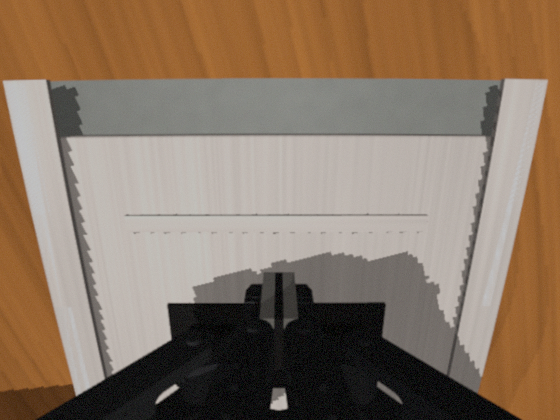

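View pics/s8c.png

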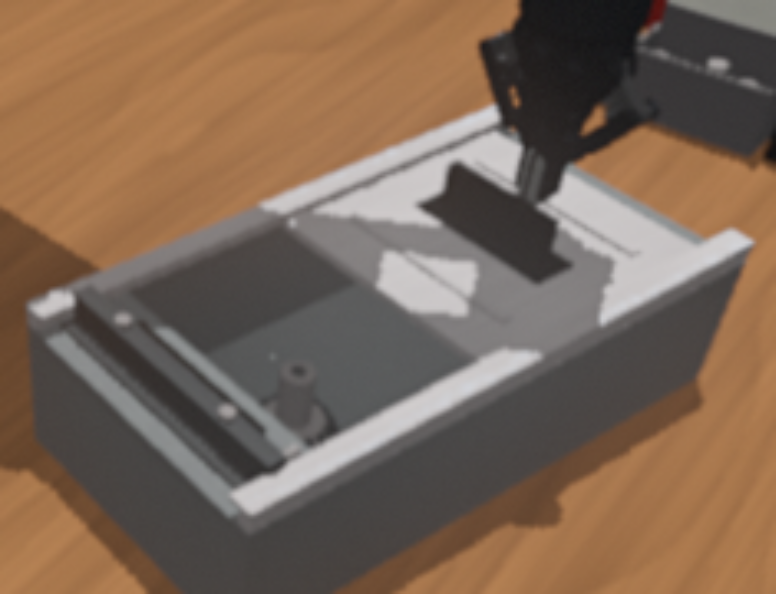

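Emit:
apply_moves(increments=[[[0,0,0,-0.004,0,0,0.0],[0,0,0,-0.004,0,0,0.0],[0,0,0,-0.003,0,0,0.0],[0,0,0,-0.003,0,0,0.0],[0,0,0,-0.003,0,0,0.0],[0,0,0,-0.003,0,0,0.0]]])

```text
time: 14.5
eef_pos: [0.5639, 0.1911, 0.1239]
ee_rot: [180.0, -0.2, 74.2]
wrist_force: [1.4, 5.6, -1.7]
opening: -0.0001
```

Emit:
apply_moves(increments=[[[0,0,0,-0.006,0,0,0.0],[0,0,0,-0.01,0,0,0.0],[0,0,0,-0.01,0,0,0.0],[0,0,0,-0.01,0,0,0.0],[0,0,0,-0.01,0,0,0.0],[0,0,0,-0.01,0,0,0.0],[0,0,0,-0.01,0,0,0.0],[0,0,0,-0.01,0,0,0.0],[0,0,0,-0.01,0,0,0.0],[0,0,0,-0.006,0,0,0.0],[0,0,0,-0.004,0,0,0.0],[0,0,0,0,0,0,0.0]]])

```text
time: 16.0
eef_pos: [0.5376, 0.0975, 0.1238]
ee_rot: [180.0, -0.0, 74.2]
wrist_force: [1.5, 2.2, -1.7]
opening: 0.0001
```

```bash
python3 snap.py scene s9;python3 snap.py top t9; python3 - <<'E'
import cv2
s=cv2.imread('pics/s9.png')[70:250,240:475]
cv2.imwrite('pics/s9c.png',cv2.resize(s,None,fx=3.3,fy=3.3))
E
```

```text
[0.53759029 0.09748503 0.12384519] [ 1.79980475e+02 -1.23538839e-02  7.42387370e+01] [ 1.51514391  2.19390252 -1.74805527] 0.00011323210124571841
[0.53759502 0.09746409 0.12382912] [1.79982742e+02 1.16156783e-03 7.42490680e+01] [ 1.64309015  3.01523529 -1.20293206] -0.0002564491887126828
```

View pics/s9c.png

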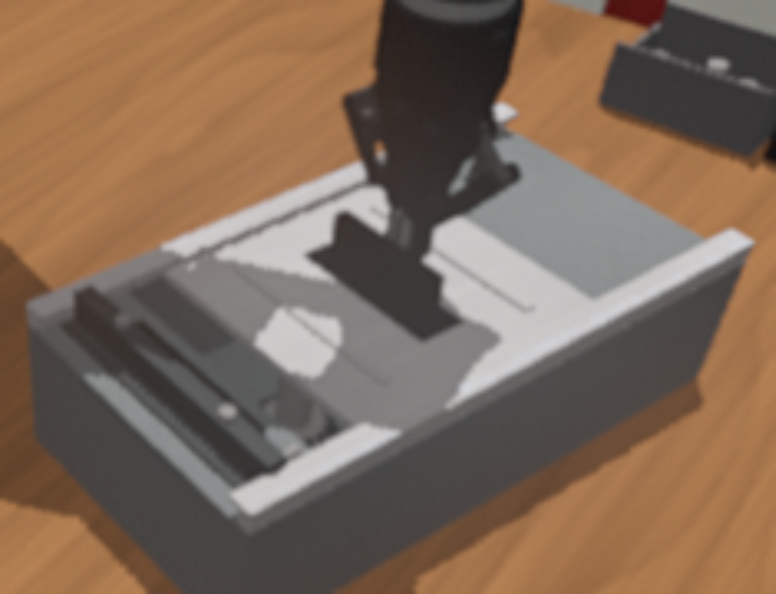

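View pics/t9.png

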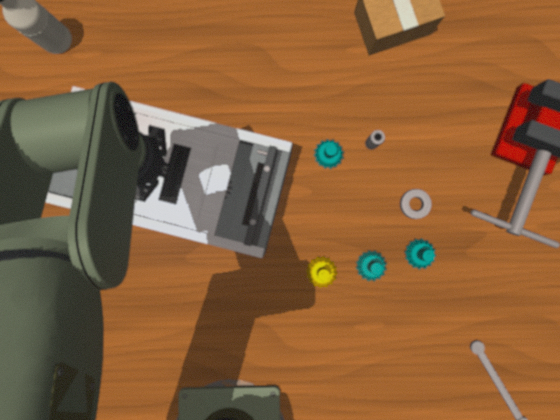

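Emit:
apply_moves(increments=[[[0,0,0,-0.005,0,0,0.0],[0,0,0,-0.006,0,0,0.0],[0,0,0,-0.006,0,0,0.0],[0,0,0,-0.005,0,0,0.0],[0,0,0,-0.004,0,0,0.0],[0,0,0,-0.002,0,0,0.0],[0,0,0,-0.001,0,0,0.0]]])

```text
time: 16.98
eef_pos: [0.5298, 0.0698, 0.1238]
ee_rot: [180.0, -0.0, 74.2]
wrist_force: [2.3, 4.8, -2.1]
opening: 0.0
```

Emit:
apply_moves(increments=[[[0,0,0,-0.0005,0,0,0.0],[0,0,0,-0.0005,0,0,0.0],[0,0,0,-0.0005,0,0,0.0]]])

```text
time: 17.35
eef_pos: [0.5294, 0.0684, 0.1238]
ee_rot: [180.0, -0.0, 74.2]
wrist_force: [2.4, 4.3, -2.3]
opening: 0.0003
```

Emit:
apply_moves(increments=[[[0,0,0,-0.0005,0,0,0.0],[0,0,0,-0.0005,0,0,0.0],[0,0,0,-0.0005,0,0,0.0]]])

```text
time: 17.73
eef_pos: [0.529, 0.067, 0.1238]
ee_rot: [180.0, -0.0, 74.2]
wrist_force: [2.5, 5.2, -2.5]
opening: 0.0002
```

```bash
python3 snap.py scene s10;python3 snap.py top t10; python3 - <<'E'
import cv2
s=cv2.imread('pics/s10.png')[130:250,245:375]; t=cv2.imread('pics/t10.png')[130:260,180:310]
cv2.imwrite('pics/s10c.png',cv2.hconcat([cv2.resize(s,(400,370),interpolation=2),cv2.resize(t,(400,370),interpolation=2)]))
E
```

```text
[0.52901568 0.06699731 0.12384126] [ 1.79975631e+02 -3.41553740e-02  7.42492129e+01] [ 2.53216502  5.21648612 -2.54307246] 0.00019025244441568117
[0.52898693 0.06692353 0.12383196] [ 1.79978493e+02 -3.05865131e-02  7.42462918e+01] [ 2.63669235  3.72789678 -2.666846  ] 8.31954090160614e-05
```

View pics/s10c.png

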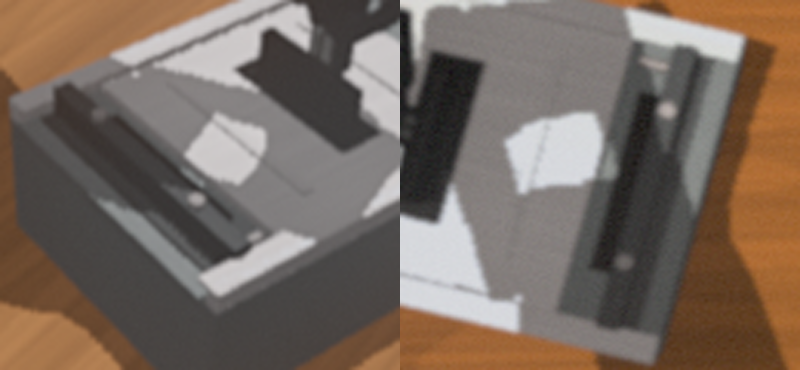

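Emit:
apply_moves(increments=[[[0,0,0,-0.0005,0,0,0.0],[0,0,0,-0.0005,0,0,0.0],[0,0,0,-0.0005,0,0,0.0]]])

```text
time: 18.2
eef_pos: [0.5286, 0.0655, 0.1238]
ee_rot: [180.0, -0.0, 74.2]
wrist_force: [2.5, 4.0, -3.0]
opening: -0.0001
```

Emit:
apply_moves(increments=[[[0,0,0,-0.0005,0,0,0.0],[0,0,0,-0.0005,0,0,0.0],[0,0,0,-0.0005,0,0,0.0]]])

```text
time: 18.58
eef_pos: [0.5282, 0.064, 0.1238]
ee_rot: [180.0, -0.0, 74.2]
wrist_force: [2.0, 5.4, -2.3]
opening: 0.0005
```

Emit:
apply_moves(increments=[[[0,0,0,-0.0005,0,0,0.0],[0,0,0,-0.0005,0,0,0.0],[0,0,0,-0.0005,0,0,0.0]]])

```text
time: 18.95
eef_pos: [0.5278, 0.0626, 0.1238]
ee_rot: [180.0, -0.0, 74.2]
wrist_force: [2.0, 4.2, -1.8]
opening: 0.0001
```

Emit:
apply_moves(increments=[[[0,0,0,-0.0005,0,0,0.0],[0,0,0,-0.0005,0,0,0.0],[0,0,0,-0.0005,0,0,0.0]]])

```text
time: 19.32
eef_pos: [0.5274, 0.0612, 0.1239]
ee_rot: [180.0, -0.0, 74.2]
wrist_force: [2.2, 4.7, -1.9]
opening: 0.0006
```

Emit:
apply_moves(increments=[[[0,0,0,-0.0005,0,0,0.0],[0,0,0,-0.0005,0,0,0.0],[0,0,0,-0.0005,0,0,0.0]]])

```text
time: 19.7
eef_pos: [0.5271, 0.0601, 0.1238]
ee_rot: [180.0, -0.1, 74.2]
wrist_force: [2.6, 5.9, -2.8]
opening: -0.0002
```

Emit:
apply_moves(increments=[[[0,0,0,-0.0005,0,0,0.0],[0,0,0,-0.0005,0,0,0.0],[0,0,0,-0.0005,0,0,0.0]]])

```text
time: 20.08
eef_pos: [0.5267, 0.0587, 0.1239]
ee_rot: [180.0, -0.1, 74.2]
wrist_force: [3.2, 4.9, -2.3]
opening: -0.0002
```

Emit:
apply_moves(increments=[[[0,0,0,-0.0005,0,0,0.0],[0,0,0,-0.0005,0,0,0.0],[0,0,0,-0.0005,0,0,0.0]]])

```text
time: 20.45
eef_pos: [0.5263, 0.0574, 0.1239]
ee_rot: [180.0, -0.1, 74.2]
wrist_force: [2.6, 6.1, -2.5]
opening: -0.0005
```

```bash
python3 snap.py top t11; python3 snap.py top t11; python3 snap.py scene s11; python3 - <<'E'
import cv2
s=cv2.imread('pics/s11.png')[130:250,245:375]; t=cv2.imread('pics/t11.png')[130:260,180:310]
cv2.imwrite('pics/s11c.png',cv2.hconcat([cv2.resize(s,(400,370),interpolation=2),cv2.resize(t,(400,400),interpolation=2)[:370]]))
E
```

```text
[0.5263394  0.05737267 0.12387398] [ 1.79968640e+02 -9.46525785e-02  7.42289996e+01] [ 2.59442042  6.0696781  -2.52783091] -0.00045273971663275657
[0.52631759 0.05729234 0.12385975] [ 1.79968239e+02 -8.91940719e-02  7.42284704e+01] [ 2.45356234  6.48108716 -3.57754134] 0.00013900033849051946
[0.52630422 0.05730233 0.12384164] [ 1.79973133e+02 -8.76018919e-02  7.42269435e+01] [ 2.71511001  5.46953544 -2.48254007] -0.0004726205136188325
```

View pics/s11c.png

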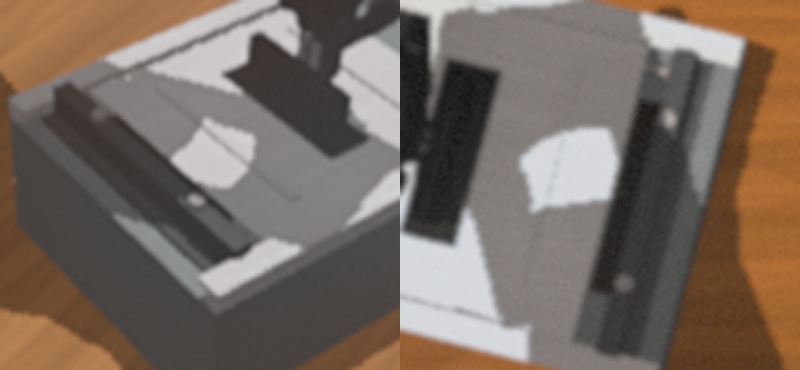

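Emit:
apply_moves(increments=[[[0,0,0,-0.0005,0,0,0.0],[0,0,0,-0.0005,0,0,0.0]]])

```text
time: 20.85
eef_pos: [0.5261, 0.0565, 0.1239]
ee_rot: [180.0, -0.1, 74.2]
wrist_force: [2.3, 6.4, -2.4]
opening: -0.0
```

Emit:
apply_moves(increments=[[[0,0,0,-0.0005,0,0,0.0],[0,0,0,-0.0005,0,0,0.0]]])

```text
time: 21.1
eef_pos: [0.5258, 0.0555, 0.1238]
ee_rot: [180.0, -0.1, 74.2]
wrist_force: [3.0, 7.9, -2.5]
opening: 0.0001
```

Emit:
apply_moves(increments=[[[0,0,0,-0.0005,0,0,0.0],[0,0,0,0,0,0,0.0]]])

```text
time: 21.35
eef_pos: [0.5257, 0.055, 0.1239]
ee_rot: [180.0, -0.1, 74.2]
wrist_force: [3.1, 6.7, -1.9]
opening: -0.0002
```

Emit:
apply_moves(increments=[[[0,0,0,-0.0005,0,0,0.0],[0,0,0,0,0,0,0.0]]])

```text
time: 21.6
eef_pos: [0.5256, 0.0548, 0.1239]
ee_rot: [180.0, -0.1, 74.2]
wrist_force: [2.9, 7.6, -2.1]
opening: -0.0
```

Emit:
apply_moves(increments=[[[0,0,0,-0.0005,0,0,0.0],[0,0,0,0,0,0,0.0]]])

```text
time: 21.85
eef_pos: [0.5256, 0.0547, 0.1239]
ee_rot: [180.0, -0.2, 74.2]
wrist_force: [2.5, 8.7, -2.8]
opening: -0.0
```

Emit:
apply_moves(increments=[[[0,0,0,-0.0005,0,0,0.0],[0,0,0,0,0,0,0.0]]])

```text
time: 22.1
eef_pos: [0.5255, 0.0545, 0.1239]
ee_rot: [180.0, -0.2, 74.2]
wrist_force: [3.3, 9.3, -2.6]
opening: 0.0003
```

Emit:
apply_moves(increments=[[[0,0,0,-0.0005,0,0,0.0],[0,0,0,0,0,0,0.0]]])

```text
time: 22.35
eef_pos: [0.5255, 0.0544, 0.1239]
ee_rot: [180.0, -0.3, 74.2]
wrist_force: [4.0, 11.4, -2.4]
opening: -0.0002
```

Emit:
apply_moves(increments=[[[0,0,0,-0.0005,0,0,0.0],[0,0,0,0,0,0,0.0],[0,0,0,0,0,0,0.0]]])

```text
time: 22.72
eef_pos: [0.5255, 0.0542, 0.1239]
ee_rot: [180.0, -0.3, 74.2]
wrist_force: [4.5, 12.0, -3.7]
opening: -0.0001
```

```bash
python3 snap.py top t12; python3 snap.py scene s12; python3 - <<'E'
import cv2
s=cv2.imread('pics/s12.png')[130:250,245:375]; t=cv2.imread('pics/t12.png')[130:260,180:310]
cv2.imwrite('pics/s12c.png',cv2.hconcat([cv2.resize(s,(400,370),interpolation=2),cv2.resize(t,(400,400),interpolation=2)[:370]]))
E
```

```text
[0.52549005 0.05421639 0.12391137] [179.95443577  -0.2882442   74.17431836] [ 4.50051202 12.02501684 -3.72635851] -0.00012931574834370267
[0.525477   0.05421754 0.12391379] [179.95569353  -0.28791223  74.1759111 ] [ 4.29263777 12.12202923 -2.97406818] 1.9945897201521396e-05
```

View pics/s12c.png

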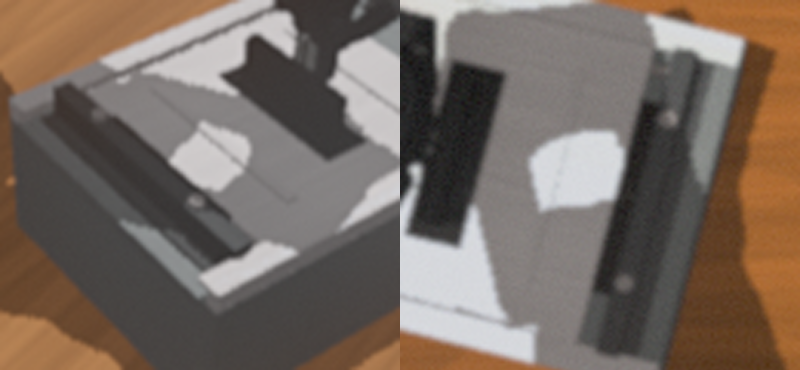

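Emit:
apply_moves(increments=[[[0,0,0,0.002,0,0,0.0],[0,0,0,0.003,0,0,0.0],[0,0,0,0.01,0,0,0.0],[0,0,0,0.015,0,0,0.0],[0,0,0,0,0,-0.04,0.0],[0,0,0,0,0,-0.05,0.0],[0,0,0,0,0,-0.05,0.0],[0,0,0,0.05,0,0,0.0],[0,0,0,0.05,0,0,0.0],[0,0,0,0.05,0,0,0.0],[0,0,0,0,0,0,0.0],[0,0,0,0,0,0,0.0]]])

```text
time: 24.32
eef_pos: [0.573, 0.225, 0.2635]
ee_rot: [-180.0, 0.1, 74.3]
wrist_force: [-0.1, -0.1, -0.6]
opening: -0.0001
```

```bash
python3 snap.py top t13; python3 snap.py scene s13; python3 - <<'E'
import cv2
for n in('12','13'):
    t=cv2.imread(f'pics/t{n}.png')[130:260,180:310];s=cv2.imread(f'pics/s{n}.png')[130:250,245:375]
    cv2.imwrite(f'pics/c{n}.png',cv2.hconcat([cv2.resize(s,(400,370),interpolation=2),cv2.resize(t,(400,400),interpolation=2)[:370]]))
E
```

```text
[0.57302042 0.22502515 0.26347217] [-1.79964747e+02  7.53690504e-02  7.42853365e+01] [-0.08966448 -0.11691927 -0.58906682] -0.00013354753502564106
[0.57302196 0.22446059 0.26371718] [-1.79979294e+02  5.49719924e-02  7.42335793e+01] [-0.69294656 -0.59368784 -0.54127476] -0.0005086895924280539
```

View pics/c13.png

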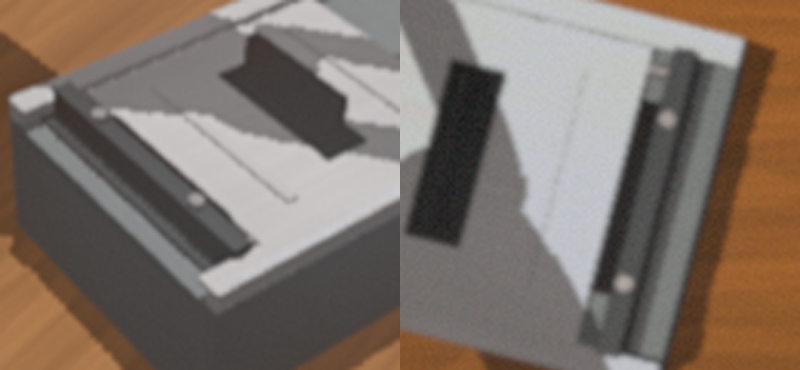

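View pics/t13.png

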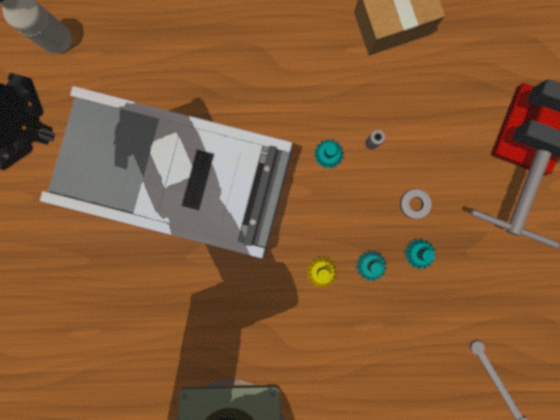

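```bash
python3 -c "
from plant import close_job,observe
print(observe()['time'],close_job())"
```

```text
the job is handed in; nothing more can be done
24.425 None
```

The bare steel gear is standing upright on the chest floor, and the hatch door is shut against the rubber buffer. I handed the job in at 24.4 s of the 61 s allowed.

- **Gear:** I gripped it by the shaft and lowered it through the hatch until I felt the floor, about 5 N at the 12 mm height expected. The wrist and scene pictures after release showed it upright. The closed door now hides it, but the door slid over it with no force beyond its own friction.
- **Door:** I pushed the grip with closed fingers, in 0.5 mm steps at the end. I felt the plunger, then the buffer. I stopped at about 13 N total push, so the buffer carried roughly 5–6 N, well under the 20 N that counts as ramming. The buffer met the door at a reading of about +0.002 m.
- **Last checks:** After the arm backed off, the door edge lay on the buffer and the grip had not moved in the top view. The bearing ring, socket and other gears were where they started, and the arm was clear of everything with wrist force near zero.
- **Disagreements:**
  - One wrist picture taken while the arm was moving put the gear's shaft top at 69 mm high. The other three views agreed on 58 mm (60 mm is given), so I used those.
  - The two floor-height estimates differed, 3 mm and 23 mm. Their mean of 13 mm fits the given 12 mm, and the contact confirmed it.

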